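# Hold the damp-box lid hinge in line for its pin

### The arm

A 7-joint arm with a two-finger parallel gripper is mounted at the origin on the work surface. World frame = base frame: x ahead of the robot, y to its left, z up, the work surface at z = 0. Lengths are in m, angles in degrees, forces in N, time in s.
With the tool pointing down it reaches from about 0.425 to 1.025 m from the base axis. Payload 9.4 kg.
Tool frame: the origin (TCP) lies at the very end of the fingers, on their centre line; the grasp point (between the pads) lies behind it (manip.hold_point_z is the z of the grasp point in the tool frame, in m); z points along the fingers, y is the line along which they close (so a half turn about z gives the same grasp; the last joint's range is limited). The gripper opens to 93 mm and grips with 3 to 60 N. Pads are 15 mm wide; open, the fingers measure 128 mm over their backs; the gripper's body (75 mm by 188 mm) begins 65 mm behind the grasp point.
Start: joints at [59.032, 34.337, -0.143, 91.639, 0.103, 54.024, -4.572], TCP at [0.324, -0.648, 0.19] pointing down, gripper open.
Joint ranges: [-147.43, 147.43], [-19.82, 112.94], [-74.19, 73.91], [6.32, 146.72], [-59.91, 239.91], [6.04, 106.73], [-150.56, 150.56]. Speed limits (degrees/s): [127.2, 127.2, 172.46, 172.46, 180, 180, 180].

### API

Orientations are given as [roll, pitch, yaw] about the fixed x, y, z axes, in that order (R = Rz(yaw) Ry(pitch) Rx(roll)).
In Python, from cell import observe, viewer, manip gives the robot as it stands.
- The arm moves only by the tool apply_moves, never from a script. Its argument "commands" is one flat list of numbers, 7 for each row, row after row: the turn, a rotation vector about the tool's x, y, z in degrees, then the shift along the tool's x, y, z in m, then the opening, from -1 (shut) to 1 (fully open), so that 0 is half open. A call has 1 to 8 rows; each row is the pose to reach, as a shift and turn from the pose commanded when the call began, along the tool's axes at that moment; what a row does not reach only later rows make up. A row lasts 1/12 s, in which the tool goes at most 41.7 mm and 7.16 degrees, less where a joint would pass 70% of its speed; a pose out of reach is approached as far as the arm can. A call with a gripper value outside its range is refused whole. The fingers move at their own pace and stop on an object; the grip force is fixed at half the most. Time passes only in rows, so rows that repeat a pose let the fingers close. It gives the time, the measured TCP pose, the force, the opening and the grip force at its end, in the units of the state.
- observe(): the state, without advancing time (a new reading comes with each control period).
- viewer.grab_frame(name): name is "scene" or "side" or "wrist"; returns (picture, depth): 420x560x3 uint8, blue, green, red; 420x560 float32, m along the optical axis (not along the pixel's ray), 0 where there is no reading.
- viewer.camera_info(name): a dict with "fovy" (degrees; the focal length in pixels is half the picture's height over the tangent of half this angle, whatever the lens; pixels are square), "cx", "cy" (the principal point, pixels), "R" (3x3) and "t" (3): a world point X has camera coordinates R X + t. Camera axes: x right, y down, z forward; pixel columns grow to the right and rows downward; lengths in m; the calibration is good to about 2 mm. A picture is of the moment at which its call begins: read the wrist's pose just before it. camera_info takes no time and is no camera call; for the wrist camera it gives the pose at the moment of the call.
- manip.close_job(): hands the job in; it is judged then, once.
The state is a dict: "clock": time; "joints": joint angles; "joint_velocities": joint speeds; "tau": joint torques, N m; "tcp_pos": TCP position; "eef_rot": TCP orientation; "force": force on the tool from outside, world axes, zero at the start; "ft_torque": the same for the moment, N m; "width": finger opening in m; "grip_force": force on a finger pad.
Only numpy, scipy, OpenCV 4.12 (cv2) and the standard library are available. Lean on these libraries where they do the work, as an engineer would, in place of code of your own. Each camera call takes 0.05 s, during which the arm holds its last target. There are 200 camera calls.

### The job

The lid hinge of the potter's damp box is being put back together. Pick up the loose hinge leaf by its pine block, bring its single knuckle in between the two knuckles on the damp box so that the three holes line up for the pin, and finish holding it there, lined up and off the bench, for the pin to be pushed in; keep hold and do not lean it hard against the box. Leave the pin, cup, jar and brush where they are.

Things in the scene. Friction and masses are not known exactly. Their poses are not given: they have to be found in the camera images.
- leaf_grip (a point): Loose hinge leaf, 0.15-0.31 kg: pine block 60 (x) x 40 (y) x 40 (z) mm on a steel plate of the same outline, 5 mm thick, with a tongue out to +x ending in one knuckle. Lies on the bench on its plate. This point: centre of block and plate, half-way up (22.5 mm above the underside). x points from block to knuckle, y along the hinge axis, z up. Best gripped across its 40 mm width (along y).
- leaf_hole (a point): Centre of the loose knuckle's hole: steel tube along y, 30 mm long, 22 mm across, hole 10 mm. It is 61 mm to +x of leaf_grip and 11.5 mm lower (11 mm above the underside). The tongue is 30 mm wide, 5 mm thick, level with the underside; the block's face is 31 mm from the hole's axis. Axes as leaf_grip.
- jamb_hole (a point): Fixed point on the damp box's hinge axis, 104 mm above the bench, midway between its two steel knuckles: where the centre of the loose knuckle's hole must come. The axis runs along y; each fixed knuckle is 30 mm long, 22 mm across, hole 10 mm; the gap between them is 36 mm. x points from the knuckles to the box. The leaf comes in from -x, its x along this x.
- dampbox: Fixed open plywood box, 180 (y) x 130 (x) x 95 mm high, axes as jamb_hole; origin on the bench straight below jamb_hole. The face of its front rail (the jamb) begins 13.5 mm to +x of the hinge axis, so a knuckle touching it is 2.5 mm past true line. A steel plate on the rail carries the knuckles. Nothing lies under the gap or to its -x side, so only a gripper can carry the leaf there.
- pin: Bystander: bent steel hinge pin, 5 mm thick, 100 mm long along x, lying on the bench; origin on the bench near its middle.
- cup: Bystander: terracotta cup, 72 mm across, 70 mm high, standing; origin at the centre of its foot.
- trimmer: Bystander: brush with a wooden handle lying on the bench along x, about 200 mm long; origin on its underside.
- jar: Bystander: closed white glaze jar, 64 mm across, 90 mm high, standing; origin at the centre of its foot.
There are look-alikes about, which are no part of the job. Of the things that look like the part that bears leaf_grip, take the one that is farthest to the robot's left at the start. Leave any black look-alike of the dampbox alone.

How it is judged (in metres and radians):
On the way:
1. the loose leaf is held in the fingers, its underside at least 30 mm off the bench (height (world z) of leaf_grip above 0.0525 m and contact force between the fingers and leaf above 2 N), for 0.2 s.
At the end, for the whole second after the job is handed in: The loose knuckle stands between the two fixed ones, its hole within 3.5 mm of their axis (fore-aft and in height), axes parallel within 0.1 rad, block on the side away from the box; the fingers hold the leaf (over 2 N), still, and it presses on the box with less than 10 N (x of leaf_hole in the frame of jamb_hole between -0.0035 and 0.0035 m and z of leaf_hole in the frame of jamb_hole between -0.0035 and 0.0035 m and y of leaf_hole in the frame of jamb_hole between -0.0045 and 0.0045 m and x of leaf_grip in the frame of jamb_hole below -0.03 m and angle between the y axis of leaf_hole and the y axis of jamb_hole, either way round below 0.1 rad and contact force between the fingers and leaf above 2 N and contact force between leaf and dampbox below 10 N and linear speed of leaf below 0.02 m/s); the arm keeps its last pose, push and grip.
It fails at once if the pin, cup, brush or jar is moved more than 25 mm (distance of any of pin, cup, trimmer, jar from where it was at the start of the episode above 0.025 m).
It also fails if it takes over 42 s, if anything falls off the work surface, if the arm or the gripper's body presses on something with over 40 N, if the wrist force passes 120 N, or if a joint passes its speed limit or range.

## Working session

There is one attempt and no reset: what is moved stays moved. The work goes in short steps, Python scripts to look and compute and a tool call to move; the robot and the scene stay as the last step left them, time stands still between calls to the robot, and variables do not carry over. Pictures are saved under pics/ and viewed, at most 10 in all, crops included, and the job is handed in when it is done.

Besides the shell and the picture viewer there is one more tool, called after ">>>" as a command line: name --argument value ..., lists and objects as JSON in quotes. apply_moves: Moves the arm, as the interface text tells. Its arguments: {"type":"object","properties":{"commands":{"type":"array","items":{"type":"number"}}},"required":["commands"]}

```bash
mkdir -p pics; ls; python3 - <<'E'
from cell import observe, viewer, manip
import cv2, numpy as np
s=observe(); print(s['clock'],s['tcp_pos'],s['eef_rot'],s['width'],manip.hold_point_z)
for n in ['scene','side']:
    i=viewer.camera_info(n); p,d=viewer.grab_frame(n); cv2.imwrite(f'pics/{n}0.png',p); np.save(f'pics/{n}0.npy',d)
    print(n,i['fovy'],i['cx'],i['cy'],(-np.array(i['R']).T@i['t']).round(3), (d>0).mean())
E
```

```text
pics
0.0 [ 0.32404867 -0.64794642  0.18926273] [-1.79911134e+02  9.57020981e-03  2.65775612e+01] 0.09264908950795839 -0.0188
scene 49.28883784724378 280.25860490509456 204.84264345163035 [ 0.912 -0.781  0.835] 0.996203231292517
side 50.70007260713584 279.970331896692 202.99472457075692 [-0.084  0.915  0.879] 0.996156462585034
```

View pics/scene0.png

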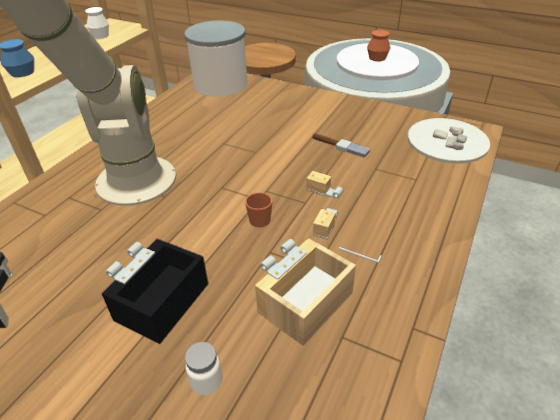

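View pics/side0.png

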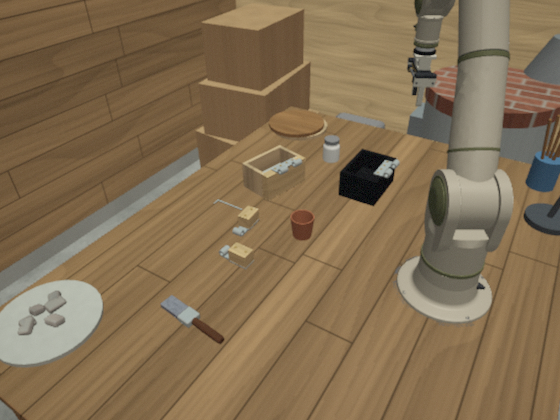

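The pictures show two leaves. The wanted one, the leftmost (larger y), is at scene (319,183) and side (240,254). The plywood box is at scene (306,288) with knuckles at (268,263) and (288,246). The black look-alike box is at (157,287).

```bash
cat > h.py <<'E'
import numpy as np, cv2
from cell import observe, viewer, manip
def K(i): return 210/np.tan(np.radians(i['fovy']/2))
def cloud(d,i):
    f=K(i); v,u=np.mgrid[:420,:560]
    P=np.stack([(u-i['cx'])/f*d,(v-i['cy'])/f*d,d],-1)
    return (P-np.array(i['t']))@np.array(i['R'])   # R^T (p-t)
E
python3 - <<'E'
from h import *
pts={'scene':dict(bench=(240,150),leaf=(319,179),kn=(335,191),other=(325,219),okn=(332,212),k1=(268,263),k2=(288,246),cup=(259,200),pin=(360,255),jar=(202,352),brush=(340,146),railA=(318,246),railB=(352,262)),
'side':dict(bench=(330,290),leaf=(241,250),kn=(227,251),other=(249,213),okn=(240,231),k1=(281,168),k2=(296,161),cup=(302,217),pin=(232,205),jar=(332,142),brush=(190,315))}
for n in pts:
    i=viewer.camera_info(n); C=cloud(np.load(f'pics/{n}0.npy'),i)
    for k,(u,v) in pts[n].items(): print(n,k,C[v,u].round(3))
    p=cv2.imread(f'pics/{n}0.png')
    # leaf: points raised over the bench near the leaf
    u,v=pts[n]['leaf']; m=np.zeros((420,560),bool); m[v-22:v+25,u-30:u+32]=1
    for lo,hi in((.038,.055),(.008,.03)):
        q=C[m&(C[...,2]>lo)&(C[...,2]<hi)]
        if len(q): print(' z',lo,hi,len(q),q.mean(0).round(4),q.min(0).round(3),q.max(0).round(3),cv2.minAreaRect((q[:,:2]*1000).astype(np.float32)))
    u,v=pts[n]['k1']; m=np.zeros((420,560),bool); m[v-50:v+100,u-60:u+90]=1
    q=C[m&(C[...,2]>.08)&(C[...,2]<.125)]
    print(' box',len(q),cv2.minAreaRect((q[:,:2]*1000).astype(np.float32)))
E
```

```text
scene bench [ 0.203  0.275 -0.001]
scene leaf [0.522 0.187 0.044]
scene kn [0.574 0.183 0.022]
scene other [0.604 0.037 0.045]
scene okn [0.609 0.071 0.044]
scene k1 [ 0.576 -0.214  0.114]
scene k2 [ 0.592 -0.151  0.114]
scene cup [0.415 0.03  0.046]
scene pin [ 0.717 -0.004  0.003]
scene jar [ 0.56  -0.441  0.089]
scene brush [0.501 0.409 0.018]
scene railA [ 0.645 -0.106  0.097]
scene railB [ 0.707 -0.032  0.001]
 z 0.038 0.055 220 [0.5181 0.1932 0.0438] [0.487 0.173 0.038] [0.548 0.218 0.049] ((517.4309692382812, 195.36427307128906), (43.764747619628906, 61.24152374267578), 87.06822204589844)
 z 0.008 0.03 212 [0.5413 0.1844 0.0186] [0.489 0.173 0.008] [0.589 0.214 0.03 ] ((538.5943603515625, 193.92572021484375), (100.1788330078125, 40.8550910949707), 0.5115566253662109)
 box 2928 ((622.5770263671875, -276.175537109375), (362.91259765625, 155.59188842773438), 76.41400909423828)
side bench [0.248 0.166 0.002]
side leaf [0.511 0.198 0.045]
side kn [0.565 0.197 0.015]
side other [0.591 0.048 0.046]
side okn [0.582 0.109 0.02 ]
side k1 [ 0.586 -0.134  0.114]
side k2 [ 0.566 -0.196  0.115]
side cup [ 0.44  -0.019  0.046]
side pin [ 0.697 -0.     0.006]
side jar [ 0.544 -0.422  0.088]
side brush [0.493 0.436 0.025]
 z 0.038 0.055 260 [0.5138 0.2009 0.0455] [0.485 0.177 0.038] [0.548 0.221 0.051] ((515.8406372070312, 198.86546325683594), (43.459564208984375, 62.299800872802734), 87.13966369628906)
 z 0.008 0.03 277 [0.5441 0.1823 0.0185] [0.484 0.076 0.008] [0.611 0.221 0.03 ] ((559.9506225585938, 169.1727294921875), (95.84259033203125, 172.3157958984375), 40.737937927246094)
 box 1397 ((573.244873046875, -287.08734130859375), (445.2303466796875, 325.7015075683594), 27.50041961669922)
```

>>> apply_moves --commands '[0,0,29.6,0.55,-0.669,-0.03,1,0,0,29.6,0.55,-0.669,-0.03,1,0,0,29.6,0.55,-0.669,-0.03,1,0,0,29.6,0.55,-0.669,-0.03,1,0,0,29.6,0.55,-0.669,-0.03,1,0,0,29.6,0.55,-0.669,-0.03,1,0,0,29.6,0.55,-0.669,-0.03,1,0,0,29.6,0.55,-0.669,-0.03,1]'

```text
clock: 0.77
tcp_pos: [0.3983, -0.3215, 0.2016]
eef_rot: [-180.0, 0.0, -3.0]
force: [1.3, -0.4, -0.6]
width: 0.0931
grip_force: 0.0
```

```bash
cat >> h.py <<'E'
from scipy.spatial.transform import Rotation as Ro
def go(p,yaw,roll=180,pitch=0):
    s=observe(); R0=Ro.from_euler('xyz',s['eef_rot'],degrees=True); R1=Ro.from_euler('xyz',[roll,pitch,yaw],degrees=True)
    print('clk',round(s['clock'],2),'at',s['tcp_pos'].round(4),s['eef_rot'].round(2),'-> turn',(R0.inv()*R1).as_rotvec(degrees=True).round(1),'shift',R0.inv().apply(np.array(p)-s['tcp_pos']).round(4))
E
python3 -c "
from h import *
go([.516,.197,.2],-3)"
```

```text
clk 0.77 at [ 0.3983 -0.3215  0.2016] [-1.7999e+02  1.0000e-02 -3.0200e+00] -> turn [-0.  0. -0.] shift [ 0.0902 -0.524   0.0016]
```

>>> apply_moves --commands '[0,0,0,0.09,-0.524,0,1,0,0,0,0.09,-0.524,0,1,0,0,0,0.09,-0.524,0,1,0,0,0,0.09,-0.524,0,1,0,0,0,0.09,-0.524,0,1,0,0,0,0.09,-0.524,0,1,0,0,0,0.09,-0.524,0,1,0,0,0,0.09,-0.524,0,1]'

```text
clock: 1.43
tcp_pos: [0.472, 0.0035, 0.2017]
eef_rot: [180.0, 0.0, -3.0]
force: [1.4, -1.1, 0.0]
width: 0.093
grip_force: 0.0
```

```bash
python3 -c "
from h import *
go([.516,.197,.2],-3)"
```

```text
clk 1.43 at [0.472  0.0035 0.2017] [180.     0.    -3.03] -> turn [ 0.  0. -0.] shift [ 0.0338 -0.1956  0.0017]
```

>>> apply_moves --commands '[0,0,0,0.034,-0.196,0,1,0,0,0,0.034,-0.196,0,1,0,0,0,0.034,-0.196,0,1,0,0,0,0.034,-0.196,0,1,0,0,0,0.034,-0.196,0,1,0,0,0,0.034,-0.196,0,1,0,0,0,0.034,-0.196,0,1,0,0,0,0.034,-0.196,0,1]'

```text
clock: 2.1
tcp_pos: [0.5159, 0.1946, 0.2012]
eef_rot: [179.9, 0.1, -3.0]
force: [0.2, -1.3, -0.1]
width: 0.0931
grip_force: 0.0
```

```bash
python3 - <<'E'
from h import *
go([.516,.197,.2],-3)
i=viewer.camera_info('wrist'); p,d=viewer.grab_frame('wrist'); cv2.imwrite('pics/w1.png',p); np.save('pics/w1.npy',d)
C=cloud(d,i); print((-np.array(i['R']).T@i['t']).round(3))
for lo,hi in((.04,.052),(.008,.026)):
    q=C[(C[...,2]>lo)&(C[...,2]<hi)&(C[...,1]>.15)&(C[...,1]<.25)&(C[...,0]>.46)&(C[...,0]<.62)]
    print(lo,len(q),q.mean(0).round(4),cv2.minAreaRect((q[:,:2]*1000).astype(np.float32)))
E
```

```text
clk 2.1 at [0.5159 0.1946 0.2012] [ 1.7994e+02  6.0000e-02 -3.0300e+00] -> turn [ 0.1  0.1 -0. ] shift [-0.     -0.0024  0.0012]
[0.581 0.192 0.396]
0.04 2083 [0.5164 0.1976 0.0458] ((515.4386596679688, 197.65762329101562), (39.981510162353516, 60.16438293457031), 88.54486083984375)
0.008 600 [0.5741 0.1962 0.0198] ((566.1884765625, 196.0419158935547), (39.23966598510742, 42.13020324707031), 88.1539077758789)
```

View pics/w1.png

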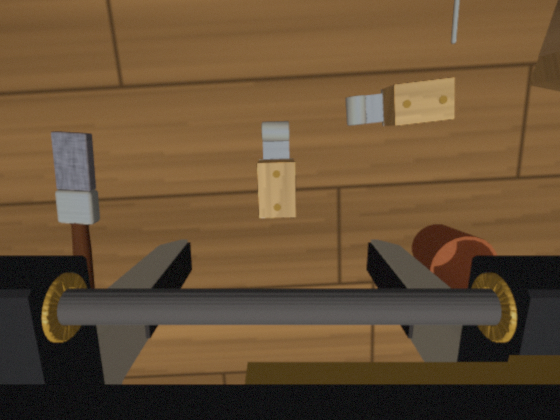

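The wrist picture shows the block at (277,189) and its knuckle at (276,131). The measured size is 60x40 and the top is at z 0.046, as given, so I descend and grip.

>>> apply_moves --commands '[0,0,-1.5,0,-0.003,0.04,1,0,0,-1.5,0,-0.003,0.08,1,0,0,-1.5,0,-0.003,0.12,1,0,0,-1.5,0,-0.003,0.155,1,0,0,-1.5,0,-0.003,0.18,1,0,0,-1.5,0,-0.003,0.193,1,0,0,-1.5,0,-0.003,0.193,1,0,0,-1.5,0,-0.003,0.193,1]'

```text
clock: 2.82
tcp_pos: [0.5163, 0.1968, 0.0085]
eef_rot: [179.9, 0.1, -1.6]
force: [-0.6, 0.2, 0.6]
width: 0.0929
grip_force: 0.0
```

>>> apply_moves --commands '[0,0,0,0,0,0,-0.6,0,0,0,0,0,0,-0.6,0,0,0,0,0,0,-0.6,0,0,0,0,0,0,-0.6,0,0,0,0,0,0,-0.6,0,0,0,0,0,0,-0.6,0,0,0,0,0,0,-0.6,0,0,0,0,0,0,-0.6]'

```text
clock: 3.48
tcp_pos: [0.5165, 0.1984, 0.0087]
eef_rot: [-180.0, -0.0, -1.5]
force: [-0.2, -0.4, 0.1]
width: 0.044
grip_force: 0.0
```

>>> apply_moves --commands '[0,0,0,0,0,0,-1,0,0,0,0,0,0,-1,0,0,0,0,0,0,-1,0,0,0,0,0,0,-1,0,0,0,0,0,-0.03,-1,0,0,0,0,0,-0.07,-1,0,0,0,0,0,-0.11,-1,0,0,0,0,0,-0.15,-1]'

```text
clock: 4.15
tcp_pos: [0.5157, 0.1982, 0.1598]
eef_rot: [180.0, 0.1, -1.5]
force: [0.5, 0.7, -2.9]
width: 0.0396
grip_force: 30.0
```

```bash
python3 - <<'E'
from h import *
s=observe();print(s['width'],s['grip_force'],s['force'])
# knuckles + box from stored views: near true box
for n,u,v in(('scene',278,255),('side',288,165)):
    i=viewer.camera_info(n); C=cloud(np.load(f'pics/{n}0.npy'),i)
    p=cv2.imread(f'pics/{n}0.png'); sat=cv2.cvtColor(p,cv2.COLOR_BGR2HSV)[...,1]
    r=np.hypot(C[...,0]-.582,C[...,1]+.174)<.07
    m=r&(C[...,2]>.1075)&(C[...,2]<.13)
    k,l,st,ce=cv2.connectedComponentsWithStats(m.astype(np.uint8))
    for j in range(1,k):
        if st[j,4]>15:
            q=C[l==j]; print(n,st[j,4],ce[j].round(),q.mean(0).round(4),cv2.minAreaRect((q[:,:2]*1000).astype(np.float32)))
    m=(np.hypot(C[...,0]-.64,C[...,1]+.19)<.18)&(C[...,2]>.09)&(C[...,2]<.1)
    q=C[m]; print(n,'rim',len(q),cv2.minAreaRect((q[:,:2]*1000).astype(np.float32)))
E
```

```text
0.039557133754256416 29.993116557598114 [ 0.53530973  0.67289046 -2.89238182]
scene 97 [288. 244.] [ 0.5886 -0.1432  0.112 ] ((587.2335815429688, -141.67579650878906), (32.48127365112305, 20.722124099731445), 74.07455444335938)
scene 100 [268. 261.] [ 0.5726 -0.2073  0.1121] ((572.3021850585938, -205.76795959472656), (31.341352462768555, 20.611560821533203), 72.16912841796875)
scene rim 1793 ((643.7254028320312, -188.66510009765625), (182.85313415527344, 155.59188842773438), 76.41400909423828)
side 37 [296. 161.] [ 0.5676 -0.2013  0.1133] ((568.752685546875, -202.89210510253906), (30.502403259277344, 19.543298721313477), 75.1421127319336)
side 39 [282. 168.] [ 0.5829 -0.1361  0.1137] ((580.64501953125, -136.8937530517578), (32.3278694152832, 24.726459503173828), 54.53586959838867)
side rim 443 ((645.912353515625, -188.660400390625), (187.1141357421875, 152.19557189941406), 76.47027587890625)
```

```bash
python3 - <<'E'
from h import *
go([.475,-.147,.16],-13.6)
n='scene';i=viewer.camera_info(n); C=cloud(np.load(f'pics/{n}0.npy'),i)
p=cv2.imread(f'pics/{n}0.png'); m=np.zeros((420,560),bool); m[235:335,100:215]=1
q=C[m&(C[...,2]>.085)&(C[...,2]<.13)]; print(q.min(0),q.max(0),cv2.minAreaRect((q[:,:2]*1000).astype(np.float32)))
E
```

```text
clk 4.15 at [0.5157 0.1982 0.1598] [ 1.7996e+02  9.0000e-02 -1.5100e+00] -> turn [ 0.   0.1 12.1] shift [-0.0316  0.3462  0.    ]
[ 0.27127775 -0.42462117  0.08501873] [ 0.42953707 -0.24122524  0.11647079] ((350.4288635253906, -333.14752197265625), (158.16046142578125, 183.4781494140625), 0.197032168507576)
```

>>> apply_moves --commands '[0,0,12,-0.0316,0.346,0,-1,0,0,12,-0.0316,0.346,0,-1,0,0,12,-0.0316,0.346,0,-1,0,0,12,-0.0316,0.346,0,-1,0,0,12,-0.0316,0.346,0,-1,0,0,12,-0.0316,0.346,0,-1,0,0,12,-0.0316,0.346,0,-1,0,0,12,-0.0316,0.346,0,-1]'

```text
clock: 4.82
tcp_pos: [0.4766, -0.1343, 0.1585]
eef_rot: [-180.0, 0.0, -13.5]
force: [0.1, -0.3, -2.8]
width: 0.0398
grip_force: 30.0
```

>>> apply_moves --commands '[0,0,0,0,0.013,0,-1,0,0,0,0,0.013,0,-1,0,0,0,0,0.013,0,-1,0,0,0,0,0.013,0,-1]'

```text
clock: 5.15
tcp_pos: [0.4744, -0.1441, 0.1584]
eef_rot: [-180.0, 0.0, -13.5]
force: [0.5, -0.1, -2.8]
width: 0.0395
grip_force: 30.0
```

```bash
python3 - <<'E'
from h import *
go([.475,-.147,.16],-13.6); s=observe(); print(s['width'],s['grip_force'])
i=viewer.camera_info('wrist'); p,d=viewer.grab_frame('wrist'); cv2.imwrite('pics/w2.png',p); np.save('pics/w2.npy',d)
import pickle; pickle.dump((i,s),open('pics/w2.pkl','wb'))
E
```

```text
clk 5.15 at [ 0.4744 -0.1441  0.1584] [-1.7997e+02  3.0000e-02 -1.3470e+01] -> turn [-0.   0.   0.1] shift [ 0.0012  0.0026 -0.0016]
0.039538652053453936 29.993603825569153
```

View pics/w2.png

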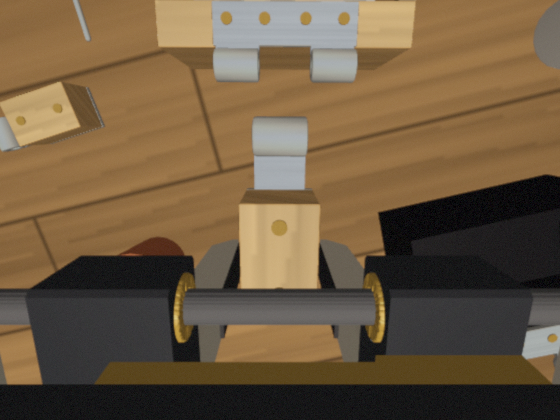

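The wrist picture shows the fixed knuckles at (237,65) and (333,65), and the loose one held squarely at (280,136). I'll fit all three in this one view.

```bash
cat > meas.py <<'E'
from h import *
import pickle,sys
from scipy.optimize import least_squares
def meas(tag,boxes):
    i,s=pickle.load(open(f'pics/{tag}.pkl','rb')); d=np.load(f'pics/{tag}.npy'); p=cv2.imread(f'pics/{tag}.png')
    C=cloud(d,i); yaw=np.radians(s['eef_rot'][2]); 
    Rz=np.array([[np.cos(yaw),-np.sin(yaw),0],[np.sin(yaw),np.cos(yaw),0],[0,0,1]])
    L=(C-s['tcp_pos'])@Rz      # level frame at TCP: x fwd, y left, z up
    sat=cv2.cvtColor(p,cv2.COLOR_BGR2HSV)[...,1]
    out=[]
    for (u0,v0,u1,v1,lo,hi) in boxes:
        m=np.zeros(sat.shape,np.uint8); m[v0:v1,u0:u1]=1
        m&=((sat<70)&(L[...,2]>lo)&(L[...,2]<hi)).astype(np.uint8)
        m=cv2.morphologyEx(m,cv2.MORPH_OPEN,np.ones((3,3),np.uint8)); q=L[m>0]
        f=lambda a:np.hypot(q[:,0]-a[0]-a[2]*(q[:,1]-q[:,1].mean()),q[:,2]-a[1])-.011
        r=least_squares(f,[np.median(q[:,0]),q[:,2].max()-.011,0],loss='soft_l1',f_scale=.0005)
        y0,y1=np.percentile(q[:,1],[.5,99.5])
        print(len(q),'x',r.x[0].round(4),'z',r.x[1].round(4),'slope',r.x[2].round(3),'y',((y0+y1)/2).round(4),'len',(y1-y0).round(4),'res',np.sqrt(np.mean(r.fun**2)).round(4))
        out.append([r.x[0],(y0+y1)/2,r.x[1]])
    return np.array(out),s
E
python3 - <<'E'
from meas import *
o,s=meas('w2',[(208,44,265,86,-.055,-.035),(305,44,362,86,-.055,-.035),(245,110,315,160,.003,.02)])
mid=(o[0]+o[1])/2; v=o[0]-o[1]; print('axis yaw rel deg',np.degrees(np.arctan2(-v[0],v[1])).round(2),'len',np.linalg.norm(v),'tilt',v[2])
print('mid',mid,'loose',o[2],'delta',mid-o[2],'world z of mid',mid[2]+s['tcp_pos'][2],'exp loose (.060,0,.0023)')
E
```

```text
1508 x 0.1067 z -0.0541 slope 0.006 y 0.029 len 0.0293 res 0.0007
1519 x 0.1063 z -0.054 slope 0.006 y -0.0365 len 0.0295 res 0.0007
2128 x 0.0599 z 0.0026 slope 0.002 y -0.0002 len 0.0293 res 0.0006
axis yaw rel deg -0.35 len 0.0655045231531041 tilt -5.369871670225096e-05
mid [ 0.10648477 -0.00370397 -0.05406594] loose [ 0.05989643 -0.00024656  0.00261648] delta [ 0.04658834 -0.00345741 -0.05668243] world z of mid 0.10435198781023494 exp loose (.060,0,.0023)
```

>>> apply_moves --commands '[0,0,0.4,0,0.001,0.02,-1,0,0,0.4,0,0.001,0.04,-1,0,0,0.4,0,0.001,0.052,-1,0,0,0.4,0,0.001,0.0567,-1,0,0,0.4,0,0.001,0.0567,-1,0,0,0.4,0,0.001,0.0567,-1,0,0,0.4,0,0.001,0.0567,-1,0,0,0.4,0,0.001,0.0567,-1]'

```text
clock: 5.87
tcp_pos: [0.4748, -0.1461, 0.1027]
eef_rot: [-180.0, -0.1, -13.9]
force: [-0.1, -0.3, -1.9]
width: 0.0396
grip_force: 30.0
```

```bash
python3 - <<'E'
from meas import *
s=observe(); i=viewer.camera_info('wrist'); p,d=viewer.grab_frame('wrist'); cv2.imwrite('pics/w3.png',p); np.save('pics/w3.npy',d)
pickle.dump((i,s),open('pics/w3.pkl','wb')); print(s['tcp_pos'],s['eef_rot'],s['force'],np.abs(s['joint_velocities']).max())
o,s=meas('w3',[(160,0,280,100,.002,.02),(281,0,400,100,.002,.02),(245,108,315,160,.003,.02)])
mid=(o[0]+o[1])/2; v=o[0]-o[1]; print('axis yaw rel deg',np.degrees(np.arctan2(-v[0],v[1])).round(2),np.linalg.norm(v))
print('mid',mid,'loose',o[2],'delta',mid-o[2])
E
```

```text
[ 0.47475421 -0.14609573  0.10273171] [-1.79993530e+02 -8.18776217e-02 -1.39016579e+01] [-0.09004567 -0.30035957 -1.89889388] 0.3138833014641188
2584 x 0.1057 z 0.0016 slope -0.002 y 0.0317 len 0.0294 res 0.0007
2638 x 0.1058 z 0.0016 slope -0.001 y -0.0338 len 0.0296 res 0.0007
2127 x 0.0599 z 0.0027 slope 0.009 y -0.0003 len 0.0293 res 0.0006
axis yaw rel deg 0.11 0.06550643124113033
mid [ 0.10575367 -0.00106231  0.00163331] loose [ 0.05988006 -0.0002907   0.00272065] delta [ 0.04587361 -0.00077161 -0.00108734]
```

View pics/w3.png

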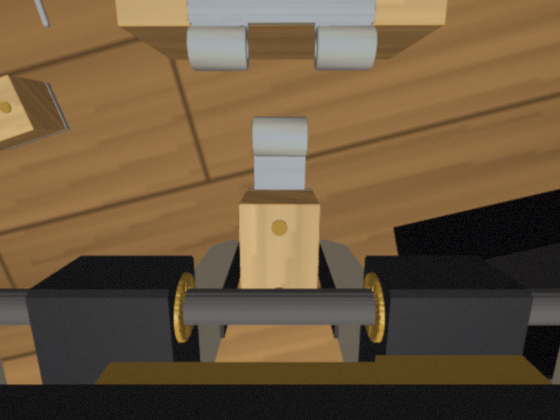

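Both fixed knuckles, at (218,48) and (345,48), straddle the loose one at (280,136). 46 mm is left to go, with about 1 mm of correction in y and z.

>>> apply_moves --commands '[0,0,0,0,0.0008,0.001,-1,0,0,0,0.009,0.0008,0.001,-1,0,0,0,0.018,0.0008,0.001,-1,0,0,0,0.027,0.0008,0.001,-1,0,0,0,0.035,0.0008,0.001,-1,0,0,0,0.041,0.0008,0.001,-1,0,0,0,0.0455,0.0008,0.001,-1,0,0,0,0.0455,0.0008,0.001,-1]'

```text
clock: 6.58
tcp_pos: [0.5192, -0.1582, 0.1008]
eef_rot: [180.0, -0.0, -13.9]
force: [0.6, -0.2, -1.8]
width: 0.0392
grip_force: 30.0
```

>>> apply_moves --commands '[0,0,0,0,0,0,-1,0,0,0,0,0,0,-1,0,0,0,0,0,0,-1,0,0,0,0,0,0,-1,0,0,0,0,0,0,-1,0,0,0,0,0,0,-1]'

```text
clock: 7.08
tcp_pos: [0.518, -0.1579, 0.101]
eef_rot: [180.0, 0.0, -13.9]
force: [-0.9, -0.4, -2.5]
width: 0.0396
grip_force: 30.0
```

```bash
python3 - <<'E'
from meas import *
s=observe(); i=viewer.camera_info('wrist'); p,d=viewer.grab_frame('wrist'); cv2.imwrite('pics/w4.png',p); np.save('pics/w4.npy',d)
pickle.dump((i,s),open('pics/w4.pkl','wb')); print(s['tcp_pos'],s['eef_rot'],s['force'],np.abs(s['joint_velocities']).max())
o,s=meas('w4',[(160,108,248,160,.003,.02),(312,108,400,160,.003,.02),(252,108,308,160,.003,.02)])
print('delta',(o[0]+o[1])/2-o[2],o[0]-o[1])
E
```

```text
[ 0.51796744 -0.15792008  0.10100181] [ 1.79999084e+02  3.03864474e-03 -1.39236202e+01] [-0.90552685 -0.41647608 -2.48496222] 0.09460776886419991
2220 x 0.0609 z 0.0033 slope -0.003 y 0.0328 len 0.0294 res 0.0007
2227 x 0.0609 z 0.0034 slope -0.002 y -0.0327 len 0.0294 res 0.0006
2122 x 0.0599 z 0.0026 slope 0.009 y -0.0003 len 0.0293 res 0.0006
delta [0.00099773 0.00036016 0.00074844] [-9.26194350e-05  6.54512112e-02 -5.73719917e-05]
```

View pics/w4.png

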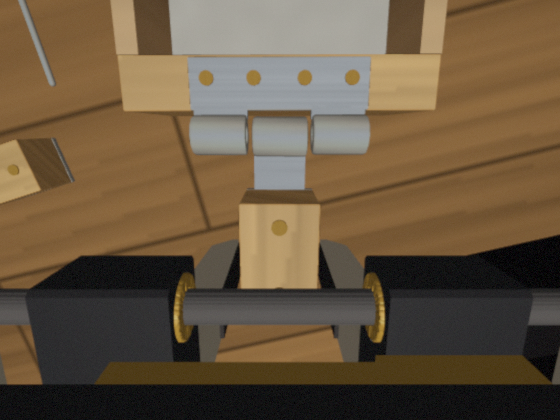

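The three knuckles are in line at (219,134), (280,136) and (340,134), and nothing is touching. I'll trim out the last millimetre.

>>> apply_moves --commands '[0,0,0,0.0008,-0.0003,-0.0007,-1,0,0,0,0.0008,-0.0003,-0.0007,-1,0,0,0,0.0008,-0.0003,-0.0007,-1,0,0,0,0.0008,-0.0003,-0.0007,-1,0,0,0,0.0008,-0.0003,-0.0007,-1,0,0,0,0.0008,-0.0003,-0.0007,-1,0,0,0,0.0008,-0.0003,-0.0007,-1,0,0,0,0.0008,-0.0003,-0.0007,-1]'

```text
clock: 7.8
tcp_pos: [0.5189, -0.1579, 0.1016]
eef_rot: [180.0, 0.0, -13.9]
force: [0.7, 0.2, -2.8]
width: 0.0393
grip_force: 30.0
```

```bash
python3 - <<'E'
from h import *
s=observe(); print(s['tcp_pos'],s['force'],s['grip_force'],s['width'])
d=Ro.from_euler('z',-s['eef_rot'][2],degrees=True).apply(s['tcp_pos']-np.array([.51797,-.15792,.101])); print(d)
if np.abs(d-[.0010,.0004,.0007]).max()<.0015 and s['grip_force']>5: print(manip.close_job())
E
```

```text
[ 0.5189205  -0.15789492  0.10164069] [ 0.73320775  0.17117934 -2.80223832] 29.99356359243393 0.03928890192426104
[0.00091654 0.00025305 0.00064069]
the job is handed in; nothing more can be done
None
```

I handed the job in at about 7.8 s with the leaf gripped at 30 N and its knuckle between the two fixed ones, about 0.1 mm off line by the last measurement; I saw no sign of contact with the box, and no verdict was returned.

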